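Chock the sprung armboard tile of a turntable and hold it flush

ROBOT

A 6-joint arm with a two-finger parallel gripper is mounted at the origin on the work surface. World frame = base frame: x ahead of the robot, y to its left, z up, the work surface at z = 0. Lengths are in m, angles in degrees, forces in N, time in s.
With the tool pointing down it reaches from about 0.25 to 0.725 m from the base axis. Payload 9.7 kg.
Tool frame: the origin (TCP) lies at the very end of the fingers, on their centre line; the grasp point (between the pads) lies 19 mm behind it; x points along the fingers, y is the direction in which the jaws open and shut, and the axes are right-handed (so a half turn about x gives the same grasp; the last joint's range is limited). The gripper opens to 85 mm and grips with 20 to 120 N. Pads are 22 mm wide; open, the fingers measure 114 mm over their backs; the gripper's body (76 mm by 85 mm) begins 54 mm behind the grasp point. The pads swing forward as they close: fully open they stand 13 mm farther back than shut.
Start: joints at [63.025, 4.979, 10.078, 95.1, 0, 90], TCP at [0.249, 0.49, 0.231] pointing down, gripper open.
Joint ranges: [-179.16, 179.16], [-48.56, 103.87], [-65.8, 70.77], [-126.05, 130.52], [-82.76, 87.17], [-180, 180]. Speed limits (degrees/s): [127.2, 127.2, 147.25, 180, 180, 180].

INTERFACE

Orientations are given as [roll, pitch, yaw] about the fixed x, y, z axes, in that order (R = Rz(yaw) Ry(pitch) Rx(roll)).
In Python, from workcell import get_obs, cams, bot gives the robot as it stands.
- The arm moves only by the tool apply_moves, never from a script. Its argument "rows" is a list that holds one entry, the list of rows, each a list of 7 numbers: the shift along the tool's x, y, z in mm, then the turn, a rotation vector about the tool's x, y, z in rad, then the opening, from 0 (shut) to 1 (fully open). A call has 1 to 20 rows; each row is the pose to reach, as a shift and turn from the pose measured when the call began, along the tool's axes at that moment; what a row does not reach only later rows make up. A row lasts 1/10 s, in which the tool goes at most 50 mm and 8.59 degrees, less where a joint would pass 70% of its speed; a pose out of reach is approached as far as the arm can. A call with a gripper value outside its range is refused whole. The fingers move at their own pace and stop on an object; "newtons" is the grip in N (left out, the last holds). Time passes only in rows, so rows that repeat a pose let the fingers close. It gives the time, the measured TCP pose, the force and the opening at its end, in the units of the state.
- get_obs(): the state, without advancing time (a new reading comes with each control period).
- cams.camera(name): name is "side" or "top" or "wrist"; returns a dict with "pixels" (384x512x3 uint8, red, green, blue), "range_z" (384x512 float32, m along the optical axis (not along the pixel's ray), 0 where there is no reading), "fx", "fy", "cx", "cy" (pixels), "eye" and "attitude" of the camera in the world. Camera axes: x right, y up, looking along -z (the intrinsics and any distortion apply to the point x, -y, -z); pixel columns grow to the right and rows downward; lengths in m; the calibration is good to about 2 mm. A picture is of the moment at which its call begins.
- bot.job_done(): hands the job in, once; it reports no verdict.
Trained networks look in a picture, given as the dict that the camera call returned (one of the last four; its "shot" number tells which), for a name from the list of things; names that differ only in an ending like _2 or _b are one class to them, and where a whole thing is asked for, a point or a joint stands for the part that bears it (a point fixed in the world has none). Each returns a list of dicts, best first, with "confidence" (0 to 1); they miss things now and then, are a little off and sometimes report something else, mostly with a low value. They report only what shows in the picture. A call takes as long as a camera call. They do not tell look-alikes from the thing itself.
- cams.find_in(label, picture): "at" ([x, y, z] in m, in world coordinates, good to about 4 mm: the middle of the surface that is visible of it).
The state is a dict: "time": time; "q": joint angles; "qd": joint speeds; "joint_efforts": joint torques, N m; "ee_pos": TCP position; "tcp_rot": TCP orientation; "wrist_force": force on the tool from outside, world axes, zero at the start; "torque": the same for the moment, N m; "opening": finger opening in m.
Only numpy, scipy, OpenCV 4.12 (cv2) and the standard library are available. Lean on these libraries where they do the work, as an engineer would, in place of code of your own. Each camera call takes 0.05 s, during which the arm holds its last target.

TASK

Turn the parking clamp's knob about a quarter turn clockwise to free the wooden spacer, then slide the spacer down into the wider of the two gaps beside the turntable's square armboard tile, on the recess floor and within the length of the tile, and let go of it; never force it at the narrower gap. Then press the sprung tile down until it is flush with the strips beside it, and finish while still holding it down: do not let the tile up. Leave the other things on the table and turntable where they are.

Things in the scene. Friction and masses are not known exactly. Their poses are not given: they have to be found in the camera images.
- plinth: Black turntable, fixed, 460 (x) x 240 (y) mm. Origin: on the table under the centre of the armboard bay, at its end near the robot; +x runs from the bay to the platter. The bay is an open recess, floor 20 mm above the table, x from -75 to +65 mm; beyond is a deck 60 mm high. Along y in the bay: strip, gap, tile (centred on y = 0), gap, strip
- spindle (a point): Middle of the turntable's platter, 235 mm along +x from the bay's centre, 87 mm above the table. The platter's radius is 130 mm
- cheek_thin: Thin dark wooden strip, fixed, 90 (x) x 20 (y) x 40 (z) mm, axes parallel to the turntable's. Origin: centre of its underside, on the bay floor, 69 mm to the +y or the -y side of the bay's centre (varies). Between it and the tile is the wide gap: 17 mm wide, 90 mm long in x, open at top and ends, centre line 50.5 mm from y = 0
- cheek_thick: Thick dark wooden strip, fixed on the other side of the tile, 90 x 38 x 40 mm, origin at the centre of its underside, 69 mm from the bay's centre. The 8 mm gap, too narrow for the spacer, lies between it and the tile. The tops of both strips are 60 mm above the table
- tile (a joint): How far the tile is pressed down, m: 0 = up (8 mm proud of the strips), 0.008 = on its stop, flush with the strips. A spring pushes it up: about 3 N at the top, 10 N when flush
- tile_top (a point): Centre of the tile's top face. The tile is a grey square plate on an aluminium block, 90 (along the turntable's x) x 84 (y) x 38 mm, its top 68 mm above the table when up and 60 mm when flush. It moves only up and down
- dock: Parking clamp, fixed, an aluminium base 170 (x) x 70 (y) x 8 mm. Origin: centre of its underside. At x = -37 mm a pocket (walls 15 mm above the base) holds the upright spacer, its length along x; at x = +38 mm stands the clamp knob on a post
- clamp (a joint): Clamp knob angle, rad, 0 to 1.57, grows clockwise seen from above. At 0 the knob's steel blade (18 mm wide, 57 mm long from the axis, 50 to 56 mm above the table) points along the dock's -x, over the spacer's shoulder, and blocks it; from 0.9 it is clear. Stays where it is left (friction 0.05 N m)
- clamp_grip (a point): Point on the knob's axis at the height to grip, 84 mm above the table. The knob's grip is an upright bar, 12 mm thick, 42 mm long (along the blade), between 58 and 97 mm above the table; it turns with the blade. Its orientation here turns with the knob: x axis along the bar, away from the blade
- spacer: Loose wooden spacer, 60 g, standing on edge: a plate 60 (x) x 13 (y) x 40 (z) mm, its lowest 6 mm only 9 mm thick, with a grip tab on top, 28 (x) x 13 (y) mm, from 40 to 80 mm above its underside. Origin: centre of its underside. At the start it stands in the dock's pocket, 8 mm above the table
- record_weight: Black round weight, 68 mm across, 34 high, on the platter's centre; leave alone. Origin: underside
- bubble_level: Round level, 32 mm across, 11 high, on the platter; leave alone. Origin: underside
- cartridge_box: Small clear box with black lid, 52 x 42 x 30 mm, on the table; leave alone. Origin: underside
- record_brush: Wooden brush, 100 x 28 x 26 mm, on the table; leave alone. Origin: underside
- stone_block: Small dark metal block, 26 x 26 x 12 mm, on the table; leave alone. Origin: underside
- screwdriver: Screwdriver 150 mm long, lying on the table; leave alone. Origin: about mid-length, underside
- cleaner: White bottle with black cap, 40 mm across, 85 high, on the table; leave alone. Origin: underside
Not all that is in view belongs to the job. What is meant by the spacer is not blue, and is the larger of those in its own colour.

How it is judged (in metres and radians):
On the way, in this order (a step that is already met when the one before it is completed fails the run):
1. the clamp knob is turned so that its blade is clear of the spacer (0.9 rad or more) (value of joint clamp above 0.9 rad), for 0.1 s.
2. the spacer stands in the wide gap on the bay's floor and is let go (x of spacer in the frame of plinth between -0.016 and 0.016 m and (y of spacer in the frame of plinth between 0.045 and 0.057 m or y of spacer in the frame of plinth between -0.057 and -0.045 m) and height (world z) of spacer between 0.017 and 0.0235 m and angle between spacer's own z axis and vertical below 0.12 rad and angle between the x axis of spacer and the x axis of plinth, either way round below 0.12 rad and contact force between each of the fingers, the arm and spacer below 0.3 N), for 0.2 s.
At the end, for the whole second after the job is handed in: Spacer upright in the wide gap: within 3.5 mm of the bay floor, 16 mm of mid-length, 0.12 rad of square, still, not touched by the robot. Tile held down by the robot with over 5 N, at least 6.6 mm of its 8 mm (within 1.4 mm of flush) (all of step 2 and linear speed of spacer below 0.02 m/s and value of joint tile above 0.0066 m and contact force between any of the fingers, the arm and tile above 5 N); the arm keeps its last pose, push and grip.
It fails at once if the spacer is forced against the strip at the narrow gap (over 12 N) (contact force between spacer and cheek_thick above 12 N).
It fails at once if another thing on the table or turntable is shifted by more than 25 mm (distance of any of record_weight, bubble_level, cartridge_box, record_brush, stone_block, screwdriver, cleaner from where it was at the start of the episode above 0.025 m).
It also fails if it takes over 54 s, if anything falls off the work surface, if the arm or the gripper's body presses on something with over 40 N, if the wrist force passes 120 N, or if a joint passes its speed limit or range.

## Working session

There is one attempt and no reset: what is moved stays moved. The work goes in short steps, Python scripts to look and compute and a tool call to move; the robot and the scene stay as the last step left them, time stands still between calls to the robot, and variables do not carry over. Pictures are saved under pics/ and viewed, and the job is handed in when it is done.

Besides the shell and the picture viewer there is one more tool, called after "Emit:" by a JSON object that holds its "fn" and its "kwargs", one argument or row to a line. apply_moves: Moves the arm, as the interface text tells. Its arguments: {"type":"object","properties":{"rows":{"type":"array"},"newtons":{"type":"number"}},"required":["rows"]}

```bash
ls; mkdir -p pics; python3 - <<'E'
from workcell import get_obs,cams,bot
import cv2,numpy as np,pickle
print(get_obs())
for n in ["side","top","wrist"]:
    p=cams.camera(n); cv2.imwrite(f"pics/{n}0.png",p["pixels"][:,:,::-1]); pickle.dump(p,open(f"pics/{n}0.pkl","wb"))
    print(n,{k:v for k,v in p.items() if k not in("pixels","range_z")})
    for l in ["spacer","clamp_grip","tile_top","cheek_thin","cheek_thick","dock","plinth"]:
        print(l,[(np.round(d["at"],3).tolist(),round(d["confidence"],2)) for d in cams.find_in(l,p)])
E
```

```text
pics
{'time': 0.0, 'q': array([ 6.30254564e+01,  5.00910185e+00,  1.00351493e+01,  9.50999759e+01,
       -2.10157357e-03,  9.00009434e+01]), 'qd': array([-0.01124589,  0.08906646,  0.10090644,  0.00825494,  0.02297877,
       -0.00381949]), 'joint_efforts': array([-1.88414575e-03, -5.20385313e+01,  4.64809513e+01,  1.60637376e-02,
       -6.80801080e-06, -1.36473207e-05]), 'ee_pos': array([0.24938165, 0.48995406, 0.23060847]), 'tcp_rot': array([ -88.37074251,   89.92604164, -115.34622817]), 'wrist_force': array([0.63137668, 0.09569252, 0.23590871]), 'torque': array([0.01494527, 0.01674146, 0.02260616]), 'opening': 0.08545327393452815}
side {'fx': 439.80866098462405, 'fy': 439.80866098462405, 'cx': 245.3867167541405, 'cy': 193.02754500815985, 'eye': array([ 0.17818037, -1.07865464,  0.89460134]), 'attitude': array([ 54.23694928,  -1.01041054, -17.36460993]), 'shot': 1}
spacer [([0.442, -0.326, 0.046], 0.89), ([0.335, -0.339, 0.024], 0.79), ([0.312, -0.259, 0.037], 0.58)]
clamp_grip [([0.512, -0.308, 0.067], 0.61), ([0.314, -0.428, 0.019], 0.51)]
tile_top [([0.501, 0.072, 0.065], 0.58
[... 527 characters left out ...]
 0.19)]
clamp_grip [([0.51, -0.299, 0.06], 0.79)]
tile_top [([0.503, 0.076, 0.07], 0.91), ([0.544, -0.448, 0.029], 0.28)]
cheek_thin [([0.499, 0.143, 0.056], 0.68), ([0.66, 0.088, 0.071], 0.2)]
cheek_thick [([0.515, 0.01, 0.063], 0.9)]
dock [([0.497, -0.297, 0.008], 0.8), ([0.502, 0.081, 0.068], 0.48)]
plinth [([0.658, 0.086, 0.068], 0.75), ([0.709, -0.337, 0.03], 0.35)]
wrist {'fx': 345.8226516397424, 'fy': 345.8226516397424, 'cx': 255.67381324894538, 'cy': 193.39888137121284, 'eye': array([0.19135475, 0.51889926, 0.37385288]), 'attitude': array([-1.48939142e+01, -9.49976697e-03,  6.30177672e+01]), 'shot': 3}
spacer []
clamp_grip []
tile_top []
cheek_thin []
cheek_thick []
dock []
plinth []
```

View pics/side0.png

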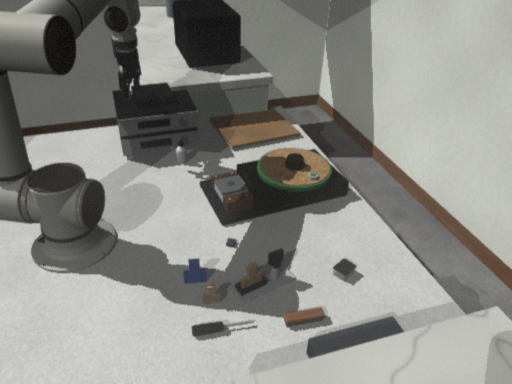

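View pics/top0.png

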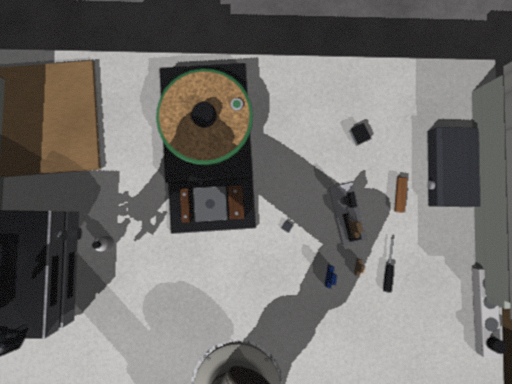

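View pics/wrist0.png

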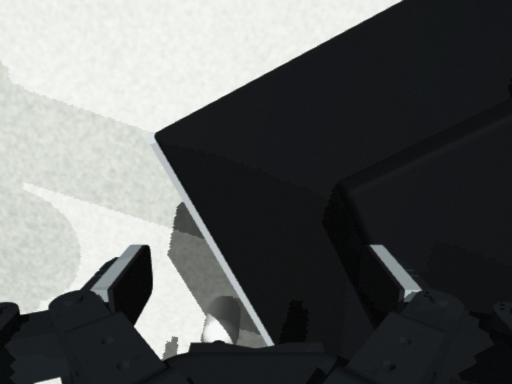

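```bash
cat > h.py <<'E'
import numpy as np,cv2,pickle
from scipy.spatial.transform import Rotation as R
def rot(rpy): return R.from_euler("xyz",rpy,degrees=True).as_matrix()
def px2w(p,u,v,z=None,d=None):
    "world point at pixel: by world height z or depth d"
    r=rot(p["attitude"])@np.array([(u-p["cx"])/p["fx"],-(v-p["cy"])/p["fy"],-1.])
    e=np.array(p["eye"])
    if z is not None: d=(z-e[2])/r[2]
    return e+d*r
def cloud(p):
    v,u=np.indices(p["range_z"].shape); d=p["range_z"]
    c=np.stack([(u-p["cx"])/p["fx"]*d,-(v-p["cy"])/p["fy"]*d,-d],-1)
    return c@rot(p["attitude"]).T+np.array(p["eye"])
def w2px(p,X):
    c=rot(p["attitude"]).T@(np.array(X)-p["eye"]); return p["cx"]+p["fx"]*c[0]/-c[2],p["cy"]-p["fy"]*c[1]/-c[2]
def crop(p,name,u0,u1,v0,v1,s):
    cv2.imwrite(name,cv2.resize(p["pixels"][v0:v1,u0:u1,::-1],None,fx=s,fy=s,interpolation=cv2.INTER_CUBIC))
def solve(ee,rpy,target,trpy):
    Rm=rot(rpy); s=Rm.T@(np.array(target)-ee)*1000; t=R.from_matrix(Rm.T@rot(trpy)).as_rotvec(); return s,t
E
python3 - <<'E'
from h import *
p=pickle.load(open("pics/top0.pkl","rb")); s=pickle.load(open("pics/side0.pkl","rb"))
a=cv2.resize(p["pixels"][175:285,315:400,::-1],None,fx=5,fy=5,interpolation=cv2.INTER_CUBIC)
cv2.imwrite("pics/c1.png",a)
crop(p,"pics/c2.png",155,265,165,240,6)
crop(s,"pics/c3.png",175,295,235,310,6)
E
```

```text
(no output)
```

View pics/c1.png

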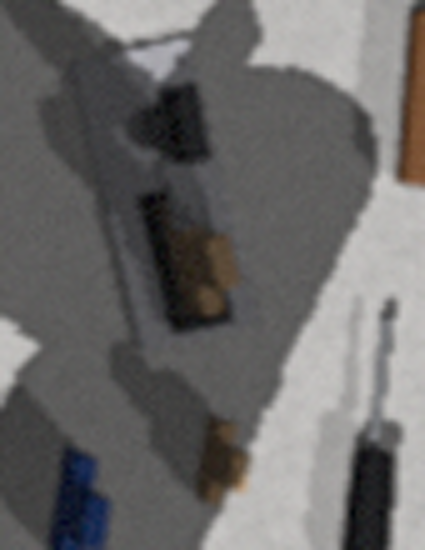

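View pics/c2.png

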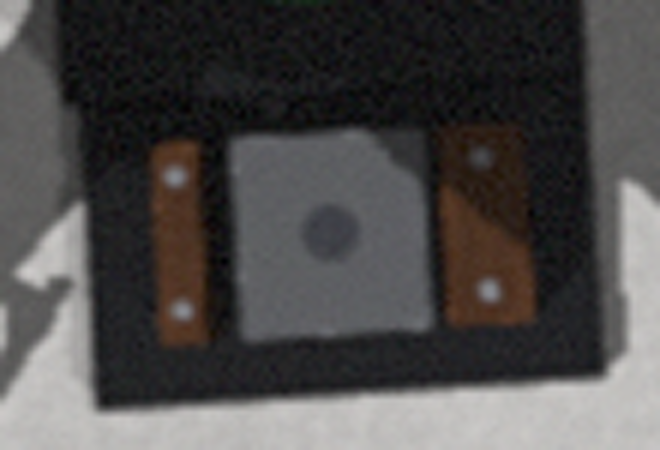

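View pics/c3.png

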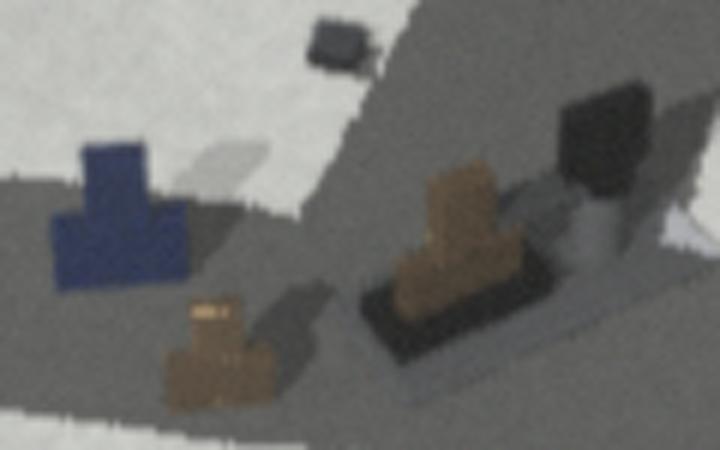

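```bash
cat >> h.py <<'E'
def down(psi):
    c,s=np.cos(np.radians(psi)),np.sin(np.radians(psi))
    return np.array([[0,c,s],[0,s,-c],[-1,0,0]])
def goto(o,target,psi):
    Rm=rot(o["tcp_rot"]); s=Rm.T@(np.array(target)-o["ee_pos"])*1000
    t=R.from_matrix(Rm.T@down(psi)).as_rotvec(); return np.round(s,1),np.round(t,4)
def psi(o):
    y=rot(o["tcp_rot"])[:,1]; return np.degrees(np.arctan2(y[1],y[0]))
E
python3 - <<'E'
from h import *
from workcell import get_obs
o=get_obs(); print(np.round(rot(o["tcp_rot"]),3),psi(o))
s=pickle.load(open("pics/side0.pkl","rb"));p=pickle.load(open("pics/top0.pkl","rb"))
# table / rough dock yaw from depth
for n,q in(("side",s),("top",p)):
    c=cloud(q).reshape(-1,3); m=(c[:,0]>.38)&(c[:,0]<.6)&(c[:,1]>-.37)&(c[:,1]<-.25)
    for lo,hi in((.07,.1),(.03,.07),(.005,.02)):
        k=c[m&(c[:,2]>lo)&(c[:,2]<hi)]; print(n,lo,len(k),k.mean(0),k.min(0),k.max(0))
    a=c[m&(c[:,2]>.06)]; u,sv,vt=np.linalg.svd(a[:,:2]-a[:,:2].mean(0)); print("yaw",np.degrees(np.arctan2(vt[0,1],vt[0,0])))
print("goto",goto(o,(.44,-.29,.26),psi(o)-94))
E
```

```text
[[-0.     0.454  0.891]
 [-0.     0.891 -0.454]
 [-1.    -0.     0.   ]] 63.02839697341982
side 0.07 243 [ 0.49266886 -0.30853795  0.0852299 ] [ 0.43250861 -0.32805681  0.07006593] [ 0.54220783 -0.28938595  0.09950568]
side 0.03 402 [ 0.47577981 -0.31445636  0.05077678] [ 0.41813131 -0.33143214  0.03012002] [ 0.54007165 -0.29417356  0.06991622]
side 0.005 675 [ 0.48215291 -0.32097012  0.00892906] [ 0.39407268 -0.36332844  0.00502824] [ 0.57099343 -0.25988321  0.01999786]
yaw -166.60635572741512
top 0.07 185 [ 0.49201775 -0.30401579  0.08919456] [ 0.43573935 -0.32610728  0.07048716] [ 0.54157779 -0.28905109  0.09977622]
top 0.03 235 [ 0.47783605 -0.30472369  0.05304728] [ 0.42017061 -0.32870828  0.03023749] [ 0.53981981 -0.28430328  0.069631  ]
top 0.005 850 [ 0.49089569 -0.2996663   0.00896101] [ 0.39331402 -0.36649059  0.00501269] [ 0.59794198 -0.25415761  0.01984819]
yaw -165.53833847800905
goto (array([ -28.7, -608.9,  523.7]), array([1.6406, 0.    , 0.    ]))
```

```bash
python3 - <<'E'
from h import *
from workcell import get_obs
o=get_obs()
print("goto",goto(o,(.50,-.28,.26),-31))
E
```

```text
goto (array([ -28.7, -572.8,  572.6]), array([1.6411, 0.    , 0.    ]))
```

Emit:
{"fn": "apply_moves", "kwargs": {
  "rows": [
    [[-30,-573,573,1.641,0,0,1],[-30,-573,573,1.641,0,0,1],[-30,-573,573,1.641,0,0,1],[-30,-573,573,1.641,0,0,1],[-30,-573,573,1.641,0,0,1],[-30,-573,573,1.641,0,0,1],[-30,-573,573,1.641,0,0,1],[-30,-573,573,1.641,0,0,1],[-30,-573,573,1.641,0,0,1],[-30,-573,573,1.641,0,0,1],[-30,-573,573,1.641,0,0,1],[-30,-573,573,1.641,0,0,1],[-30,-573,573,1.641,0,0,1],[-30,-573,573,1.641,0,0,1],[-30,-573,573,1.641,0,0,1],[-30,-573,573,1.641,0,0,1],[-30,-573,573,1.641,0,0,1],[-30,-573,573,1.641,0,0,1],[-30,-573,573,1.641,0,0,1],[-30,-573,573,1.641,0,0,1]]
  ]
}}

```text
time: 3.2
ee_pos: [0.5001, -0.2792, 0.2619]
tcp_rot: [107.6, 90.0, -13.3]
wrist_force: [0.5, -0.2, 1.0]
opening: 0.0854
```

```bash
python3 - <<'E'
from h import *
from workcell import get_obs,cams
o=get_obs(); print(psi(o),np.round(o["q"],1))
p=cams.camera("wrist"); pickle.dump(p,open("pics/wrist1.pkl","wb")); cv2.imwrite("pics/wrist1.png",p["pixels"][:,:,::-1])
c=cloud(p); pt=c.reshape(-1,3)
m=(pt[:,0]>.38)&(pt[:,0]<.62)&(pt[:,1]>-.38)&(pt[:,1]<-.22)
for lo,hi in((.092,.1),(.083,.09),(.05,.058),(.045,.049),(.005,.011)):
    k=pt[m&(pt[:,2]>lo)&(pt[:,2]<hi)]; 
    if len(k)>20:
        r=cv2.minAreaRect((k[:,:2]*1000).astype(np.float32)); print(lo,len(k),k.mean(0).round(4),r)
E
```

```text
-30.93092249066233 [-29.2   9.   17.9  98.9   0.   91.8]
0.092 618 [ 0.5219 -0.2974  0.097 ] ((521.8031005859375, -298.1456298828125), (41.73426818847656, 12.432292938232422), 10.27601432800293)
0.083 451 [ 0.4605 -0.3123  0.0875] ((488.8212890625, -306.221923828125), (109.97357177734375, 13.638020515441895), 14.533882141113281)
0.05 783 [ 0.4894 -0.3011  0.0555] ((485.2691650390625, -304.2696533203125), (101.40365600585938, 20.435504913330078), 16.705642700195312)
0.045 109 [ 0.439  -0.3157  0.0476] ((442.08636474609375, -317.5916442871094), (46.021968841552734, 12.980962753295898), 12.785420417785645)
0.005 4850 [ 0.4984 -0.2983  0.0079] ((484.9668273925781, -307.4368896484375), (169.72006225585938, 70.1961441040039), 14.279778480529785)
```

View pics/wrist1.png

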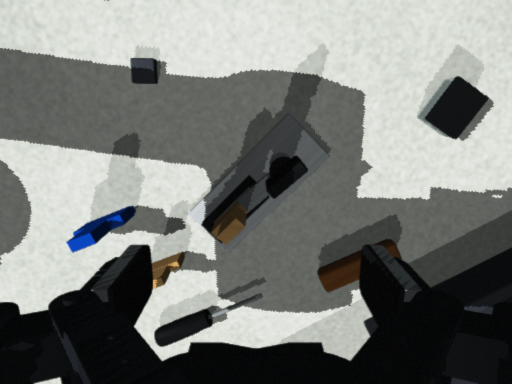

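```bash
python3 - <<'E'
from h import *
from workcell import get_obs
o=get_obs()
print("goto",goto(o,(.5218,-.2981,.17),104.3))
E
```

```text
goto (array([92. , 28.3,  5.2]), array([-2.3599e+00,  9.0000e-04, -5.0000e-04]))
```

Emit:
{"fn": "apply_moves", "kwargs": {
  "rows": [
    [[40,28,5,-2.36,0,0,1],[40,28,5,-2.36,0,0,1],[40,28,5,-2.36,0,0,1],[40,28,5,-2.36,0,0,1],[40,28,5,-2.36,0,0,1],[40,28,5,-2.36,0,0,1],[40,28,5,-2.36,0,0,1],[40,28,5,-2.36,0,0,1],[40,28,5,-2.36,0,0,1],[92,28,5,-2.36,0,0,0.8],[92,28,5,-2.36,0,0,0.8],[92,28,5,-2.36,0,0,0.8],[92,28,5,-2.36,0,0,0.8],[92,28,5,-2.36,0,0,0.8],[92,28,5,-2.36,0,0,0.8],[92,28,5,-2.36,0,0,0.8],[92,28,5,-2.36,0,0,0.8],[92,28,5,-2.36,0,0,0.8]]
  ]
}}

```text
time: 5.05
ee_pos: [0.5217, -0.2971, 0.1705]
tcp_rot: [-37.1, 89.9, -22.9]
wrist_force: [0.1, 0.8, -0.7]
opening: 0.0688
```

```bash
python3 - <<'E'
from h import *
from workcell import get_obs,cams
o=get_obs(); print(psi(o),np.round(o["q"],1))
p=cams.camera("wrist"); pickle.dump(p,open("pics/wrist2.pkl","wb")); cv2.imwrite("pics/wrist2.png",p["pixels"][:,:,::-1])
c=cloud(p); pt=c.reshape(-1,3)
m=(pt[:,0]>.38)&(pt[:,0]<.62)&(pt[:,1]>-.38)&(pt[:,1]<-.22)
for lo,hi,x0,x1 in((.0945,.1,.48,.6),(.085,.09,.4,.49),(.053,.058,.47,.52),(.045,.05,.4,.48),(.005,.011,.38,.62)):
    k=pt[m&(pt[:,2]>lo)&(pt[:,2]<hi)&(pt[:,0]>x0)&(pt[:,0]<x1)]; 
    if len(k)>20:
        r=cv2.minAreaRect((k[:,:2]*1000).astype(np.float32)); print(lo,len(k),k.mean(0).round(4),r)
E
```

```text
104.16669179238556 [-29.7  11.   10.1  89.    0.  -43.8]
0.0945 1109 [ 0.521  -0.2985  0.0972] ((521.863037109375, -298.3717346191406), (41.924232482910156, 11.97688102722168), 10.525257110595703)
0.085 956 [ 0.4491 -0.3168  0.0879] ((449.4596252441406, -316.8058166503906), (27.472402572631836, 13.017729759216309), 13.739154815673828)
0.053 1300 [ 0.4906 -0.304   0.0557] ((495.0602722167969, -300.3573913574219), (52.03269958496094, 28.15473175048828), 5.023900032043457)
0.045 403 [ 0.4342 -0.3207  0.0479] ((446.56280517578125, -317.5258483886719), (53.85441589355469, 12.276012420654297), 14.467888832092285)
0.005 9282 [ 0.4816 -0.3086  0.0079] ((484.82672119140625, -307.7803955078125), (169.4298095703125, 70.083251953125), 14.22160530090332)
```

View pics/wrist2.png

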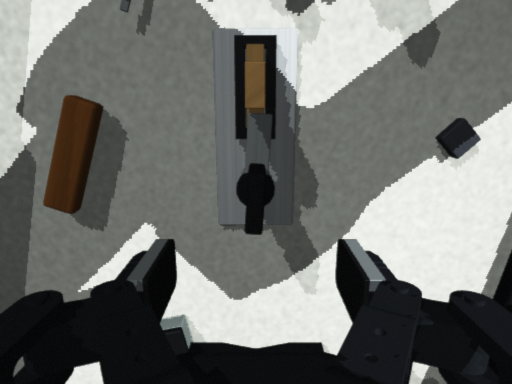

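```bash
python3 - <<'E'
from h import *
from workcell import get_obs
o=get_obs()
print("goto",goto(o,(.5218,-.2983,.067),100.4))
E
```

```text
goto (array([103.4,  -1. ,  -0.3]), array([0.0657, 0.0011, 0.0008]))
```

Emit:
{"fn": "apply_moves", "kwargs": {
  "rows": [
    [[50,-1,0,0.066,0,0,0.7],[80,-1,0,0.066,0,0,0.6],[103,-1,0,0.066,0,0,0.5],[103,-1,0,0.066,0,0,0.5],[103,-1,0,0.066,0,0,0],[103,-1,0,0.066,0,0,0],[103,-1,0,0.066,0,0,0],[103,-1,0,0.066,0,0,0],[103,-1,0,0.066,0,0,0],[103,-1,0,0.066,0,0,0]]
  ],
  "newtons": 30
}}

```text
time: 6.1
ee_pos: [0.5228, -0.2977, 0.0696]
tcp_rot: [-12.6, 89.8, -2.2]
wrist_force: [-1.8, 6.5, 4.3]
opening: 0.0115
```

Emit:
{"fn": "apply_moves", "kwargs": {
  "rows": [
    [[0,-0.5,0.5,0.12,0,0,0],[0,-0.5,0.5,0.26,0,0,0],[0,-0.5,0.5,0.4,0,0,0],[0,-0.5,0.5,0.54,0,0,0],[0,-0.5,0.5,0.68,0,0,0],[0,-0.5,0.5,0.82,0,0,0],[0,-0.5,0.5,0.96,0,0,0],[0,-0.5,0.5,1.1,0,0,0],[0,-0.5,0.5,1.24,0,0,0],[0,-0.5,0.5,1.36,0,0,0],[0,-0.5,0.5,1.36,0,0,0],[0,-0.5,0.5,1.36,0,0,0]]
  ]
}}

```text
time: 7.3
ee_pos: [0.5224, -0.2981, 0.0696]
tcp_rot: [68.0, 89.9, 0.7]
wrist_force: [-5.6, 0.5, -5.4]
opening: 0.0116
```

Emit:
{"fn": "apply_moves", "kwargs": {
  "rows": [
    [[0,0,0,0,0,0,0.4],[0,0,0,0,0,0,0.4],[0,0,0,0,0,0,0.4],[0,0,0,0,0,0,0.4],[-40,0,0,0,0,0,0.4],[-80,0,0,0,0,0,0.4],[-100,0,0,0,0,0,0.4],[-100,0,0,0,0,0,0.4]]
  ]
}}

```text
time: 8.1
ee_pos: [0.5237, -0.2987, 0.1737]
tcp_rot: [43.6, 89.6, -23.8]
wrist_force: [-0.1, 0.2, 0.1]
opening: 0.0336
```

```bash
python3 - <<'E'
from h import *
from workcell import get_obs
o=get_obs()
print(o["time"],o["opening"],psi(o),o["ee_pos"],"goto",goto(o,(.4493,-.3167,.16),104.2))
E
```

```text
8.1 0.03359789739050324 22.66955917867109 [ 0.52366476 -0.29874343  0.17371406] goto (array([ 13.3, -75.6, -12.2]), array([-1.423e+00,  8.100e-03, -4.000e-04]))
```

Emit:
{"fn": "apply_moves", "kwargs": {
  "rows": [
    [[13,-76,-12,-1.423,0.008,0,0.6],[13,-76,-12,-1.423,0.008,0,0.6],[13,-76,-12,-1.423,0.008,0,0.6],[13,-76,-12,-1.423,0.008,0,0.6],[13,-76,-12,-1.423,0.008,0,0.6],[13,-76,-12,-1.423,0.008,0,0.6],[13,-76,-12,-1.423,0.008,0,0.6],[13,-76,-12,-1.423,0.008,0,0.6],[13,-76,-12,-1.423,0.008,0,0.6],[13,-76,-12,-1.423,0.008,0,0.6],[13,-76,-12,-1.423,0.008,0,0.6],[13,-76,-12,-1.423,0.008,0,0.6]]
  ]
}}

```text
time: 9.3
ee_pos: [0.4488, -0.3169, 0.1596]
tcp_rot: [102.5, 90.0, 116.6]
wrist_force: [0.8, 0.5, 0.9]
opening: 0.0513
```

```bash
python3 - <<'E'
from h import *
from workcell import get_obs,cams
o=get_obs(); print(psi(o),o["ee_pos"],np.round(o["q"],1),o["opening"])
p=cams.camera("wrist"); cv2.imwrite("pics/wrist3.png",p["pixels"][:,:,::-1])
c=cloud(p); pt=c.reshape(-1,3)
m=(pt[:,0]>.38)&(pt[:,0]<.62)&(pt[:,1]>-.38)&(pt[:,1]<-.22)
for lo,hi,x0,x1 in((.0945,.1,.48,.6),(.085,.09,.4,.49)):
    k=pt[m&(pt[:,2]>lo)&(pt[:,2]<hi)&(pt[:,0]>x0)&(pt[:,0]<x1)]; 
    if len(k)>20:
        r=cv2.minAreaRect((k[:,:2]*1000).astype(np.float32)); print(lo,len(k),k.mean(0).round(4),r)
print(goto(o,(.4493,-.3168,.067),104))
E
```

```text
104.06826757328926 [ 0.44882467 -0.3168991   0.15959866] [-35.2   4.1   1.2  87.1   0.  -49.3] 0.05127532184403355
0.0945 1017 [ 0.5208 -0.2986  0.0971] ((521.7410888671875, -298.4288024902344), (13.11091136932373, 41.873897552490234), 22.72699546813965)
0.085 835 [ 0.4487 -0.3169  0.0879] ((449.0826416015625, -316.79925537109375), (27.819704055786133, 12.54722785949707), 13.908193588256836)
(array([92.6, -0.1,  0.5]), array([ 0.0012, -0.0002, -0.0008]))
```

View pics/wrist3.png

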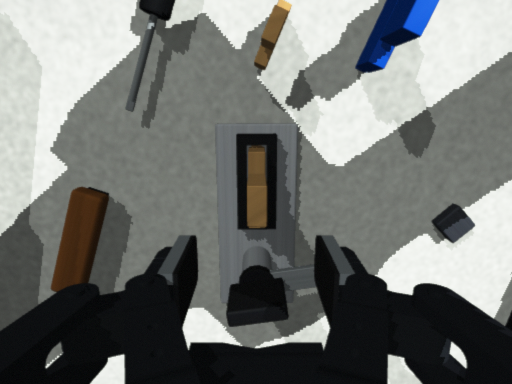

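Emit:
{"fn": "apply_moves", "kwargs": {
  "rows": [
    [[50,0,0.5,0,0,0,0.5],[80,0,0.5,0,0,0,0.5],[97,0,0.5,0,0,0,0.4],[97,0,0.5,0,0,0,0.4],[97,0,0.5,0,0,0,0],[97,0,0.5,0,0,0,0],[97,0,0.5,0,0,0,0],[97,0,0.5,0,0,0,0],[97,0,0.5,0,0,0,0],[97,0,0.5,0,0,0,0]]
  ],
  "newtons": 30
}}

```text
time: 10.35
ee_pos: [0.45, -0.3172, 0.0641]
tcp_rot: [-35.4, 89.9, -21.3]
wrist_force: [-0.2, 1.0, 6.2]
opening: 0.0124
```

Emit:
{"fn": "apply_moves", "kwargs": {
  "rows": [
    [[-10,0,0,0,0,0,0],[-25,0,0,0,0,0,0],[-60,0,0,0,0,0,0],[-100,0,0,0,0,0,0],[-140,0,0,0,0,0,0],[-140,0,0,0,0,0,0]]
  ]
}}

```text
time: 10.95
ee_pos: [0.4512, -0.3181, 0.2113]
tcp_rot: [-46.9, 89.4, -32.8]
wrist_force: [0.3, -0.8, -0.3]
opening: 0.0122
```

```bash
python3 - <<'E'
from h import *
from workcell import get_obs,cams
o=get_obs(); print(psi(o),o["ee_pos"],np.round(o["q"],1),o["opening"])
p=cams.camera("wrist"); cv2.imwrite("pics/wrist4.png",p["pixels"][:,:,::-1])
for n in("top",):
  p=cams.camera(n);pt=cloud(p).reshape(-1,3)
  pickle.dump(p,open("pics/top4.pkl","wb"))
  crop(p,"pics/top4.png",155,405,165,300,3)
  for lo,hi in((.064,.073),(.055,.064)):
    m=(pt[:,0]>.44)&(pt[:,0]<.565)&(pt[:,1]>-.06)&(pt[:,1]<.2)&(pt[:,2]>lo)&(pt[:,2]<hi); k=pt[m]
    print(len(k),k.mean(0),cv2.minAreaRect((k[:,:2]*1000).astype(np.float32)))
E
```

```text
104.06842467880406 [ 0.45121054 -0.31808522  0.21132703] [-35.2   4.2   7.1  92.2   0.  -49.3] 0.012228050159121208
1054 [0.50540282 0.07913893 0.06812247] ((506.78375244140625, 87.79451751708984), (167.25527954101562, 101.37919616699219), 84.70584869384766)
744 [0.50850633 0.06115852 0.06002425] ((511.2415771484375, 94.75862121582031), (110.6091537475586, 208.3867950439453), 0.9151132106781006)
```

View pics/wrist4.png

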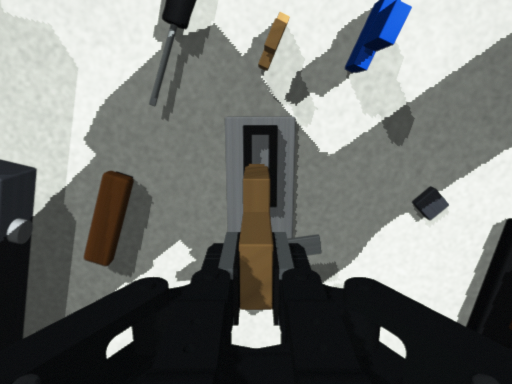

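```bash
python3 - <<'E'
from h import *
from workcell import get_obs,cams
o=get_obs(); print(goto(o,(.43,.08,.24),94))
E
```

```text
(array([-35.1, 390.3,  77.1]), array([0.1758, 0.0035, 0.0028]))
```

Emit:
{"fn": "apply_moves", "kwargs": {
  "rows": [
    [[-35,40,10,0.06,0,0,0],[-35,90,20,0.12,0,0,0],[-35,140,30,0.17,0,0,0],[-35,190,40,0.176,0,0,0],[-35,240,50,0.176,0,0,0],[-35,290,60,0.176,0.003,0.003,0],[-35,330,70,0.176,0.003,0.003,0],[-35,360,77,0.176,0.003,0.003,0],[-35,380,77,0.176,0.003,0.003,0],[-35,390,77,0.176,0.003,0.003,0],[-35,390,77,0.176,0.003,0.003,0],[-35,390,77,0.176,0.003,0.003,0]]
  ]
}}

```text
time: 12.25
ee_pos: [0.4299, 0.0791, 0.2396]
tcp_rot: [-119.8, 90.0, -115.8]
wrist_force: [0.2, -0.7, -1.4]
opening: 0.0123
```

```bash
cat > m.py <<'E'
from h import *
from workcell import get_obs,cams
import sys
o=get_obs(); print(psi(o),o["ee_pos"],np.round(o["q"],1),o["opening"])
p=cams.camera("wrist"); cv2.imwrite(sys.argv[1],p["pixels"][:,:,::-1]); pickle.dump(p,open(sys.argv[1][:-3]+"pkl","wb"))
pt=cloud(p)
for nm,lo,hi,y0,y1 in(("tile",.064,.072,.02,.135),("thin",.055,.0635,.115,.17),("thick",.055,.0635,-.03,.045)):
    m=(pt[...,0]>.44)&(pt[...,0]<.58)&(pt[...,1]>y0)&(pt[...,1]<y1)&(pt[...,2]>lo)&(pt[...,2]<hi)
    n,lab,st,ce=cv2.connectedComponentsWithStats(m.astype(np.uint8),connectivity=4)
    i=1+np.argmax(st[1:,4]); k=pt[lab==i]
    print(nm,len(k),k.mean(0).round(4),cv2.minAreaRect((k[:,:2]*1000).astype(np.float32)))
E
python3 m.py pics/wrist5.png
```

```text
93.97939707120531 [0.42990664 0.07908706 0.23957512] [ 10.4 -10.2  -3.6  96.6  -0.    6.4] 0.012268530109379998
tile 1110 [0.4781 0.0503 0.0678] ((483.1281433105469, 52.246212005615234), (41.43012237548828, 33.821659088134766), 4.193613052368164)
thin 1537 [0.4929 0.1476 0.0598] ((499.0145568847656, 148.08135986328125), (89.03125, 20.32987403869629), 4.716244220733643)
thick 2955 [0.5053 0.0098 0.0598] ((510.66436767578125, 10.668516159057617), (90.36160278320312, 38.5414924621582), 4.743221759796143)
```

View pics/wrist5.png

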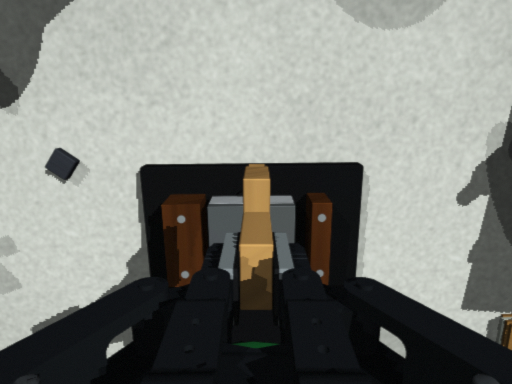

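```bash
cat > sp.py <<'E'
from h import *
from workcell import get_obs
import sys
p=pickle.load(open(sys.argv[1],"rb")); o=get_obs(); T=rot(o["tcp_rot"])
pt=cloud(p); q=(pt-o["ee_pos"])@T*1000
px=p["pixels"].astype(int); wood=(px[...,0]>px[...,2]*1.5)&(px[...,0]>60)
m=wood&(abs(q[...,1])<15)&(abs(q[...,2])<60)&(q[...,0]<65)
k=q[m]; print(len(k),k.min(0),k.max(0))
h,e=np.histogram(k[:,0],bins=np.arange(-30,66,3)); print([(int(a),int(b)) for a,b in zip(e,h) if b])
for lo,hi in((-28,-20),(10,18)):
    kk=k[(k[:,0]>lo)&(k[:,0]<hi)]
    if len(kk)>10: print(lo,len(kk),kk.mean(0),kk.min(0),kk.max(0),cv2.minAreaRect(kk[:,1:].astype(np.float32)))
E
python3 sp.py pics/wrist5.pkl
python3 - <<'E'
from h import *
from workcell import get_obs
o=get_obs(); print(goto(o,(.5006,.1297,.14),94.8))
E
```

```text
3374 [-25.56187289  -6.78163532 -30.74221736] [55.39930222  6.52150596  5.86122378]
[(-27, 380), (-24, 855), (-21, 108), (-18, 96), (-15, 93), (-12, 81), (-9, 84), (-6, 79), (-3, 64), (0, 66), (3, 62), (6, 62), (9, 53), (12, 70), (15, 899), (18, 30), (21, 41), (24, 32), (27, 27), (30, 25), (33, 25), (36, 24), (39, 29), (42, 22), (45, 18), (48, 24), (51, 14), (54, 11)]
-28 1283 [-23.5329236   -0.36169181  -7.91447672] [-25.56187289  -6.78163532 -14.89740369] [-20.01355435   6.10415762   5.86122378] ((-0.37364721298217773, -4.519591331481934), (12.89648723602295, 20.714223861694336), 0.24789351224899292)
10 1011 [ 15.89300627  -0.31202144 -21.71544188] [ 10.0081571   -6.57862512 -30.58226221] [ 17.99655987   6.01426338 -13.45881294] ((-0.24850749969482422, -22.029376983642578), (12.595520973205566, 17.08977508544922), 0.23426221311092377)
(array([99.7, 45.9, 73.9]), array([-0.015 ,  0.0001,  0.0001]))
```

Emit:
{"fn": "apply_moves", "kwargs": {
  "rows": [
    [[0,20,40,-0.015,0,0,0],[40,46,74,-0.015,0,0,0],[80,46,74,-0.015,0,0,0],[100,46,74,-0.015,0,0,0],[100,46,74,-0.015,0,0,0],[100,46,74,-0.015,0,0,0],[100,46,74,-0.015,0,0,0]]
  ]
}}

```text
time: 13.0
ee_pos: [0.5016, 0.1294, 0.1418]
tcp_rot: [7.0, 89.8, 11.7]
wrist_force: [0.7, -0.1, -0.1]
opening: 0.0122
```

```bash
python3 m.py pics/wrist6.png; python3 sp.py pics/wrist6.pkl
python3 - <<'E'
from h import *
from workcell import get_obs
p=pickle.load(open("pics/wrist6.pkl","rb"));pt=cloud(p).reshape(-1,3)
# edges flanking the gap in plinth frame, by depth
C=np.array([.5048,.0794]);a=np.radians(4.8);M=np.array([[np.cos(a),-np.sin(a)],[np.sin(a),np.cos(a)]])
q=(pt[:,:2]-C)@M*1000
for s in range(-40,10,8):
    m=(q[:,0]>s)&(q[:,0]<s+8)
    t=q[m&(pt[:,2]>.064)&(pt[:,2]<.0705),1]; b=q[m&(pt[:,2]>.055)&(pt[:,2]<.0625)&(q[:,1]>45)&(q[:,1]<85),1]
    if len(t) and len(b): print(s,len(t),np.percentile(t,[98,100]),len(b),np.percentile(b,[0,2,98,100]))
E
```

```text
94.73540239057441 [0.50156405 0.12935086 0.14177053] [14.5 -0.4 -5.4 84.9 -0.   9.7] 0.01220797173580553
tile 15679 [0.5003 0.0767 0.068 ] ((505.6580505371094, 79.35383605957031), (90.51126861572266, 84.32312774658203), 4.581857204437256)
thin 3055 [0.4885 0.1474 0.0599] ((492.6239318847656, 147.631591796875), (75.32789611816406, 20.085968017578125), 4.6603851318359375)
thick 7522 [0.5082 0.0117 0.0598] ((510.6463623046875, 10.992523193359375), (89.61490631103516, 39.06877899169922), 5.007376670837402)
4306 [-26.52693881  -7.39047981 -30.8034137 ] [55.32316465  6.18485448 13.04459139]
[(-27, 760), (-24, 1399), (-21, 109), (-18, 97), (-15, 94), (-12, 85), (-9, 76), (-6, 84), (-3, 67), (0, 62), (3, 62), (6, 62), (9, 58), (12, 68), (15, 899), (18, 35), (21, 36), (24, 33), (27, 29), (30, 23), (33, 30), (36, 26), (39, 25), (42, 25), (45, 14), (48, 24), (51, 14), (54, 10)]
-28 2196 [-23.69157025  -0.85167686  -2.11946768] [-26.52693881  -7.12177521 -15.34842899] [-20.00668803   5.76518549  13.04459139] ((-0.6715621948242188, -1.1511335372924805), (28.388782501220703, 12.886673927307129), 8
[... 173 characters left out ...]
22.192304611206055), (12.61249828338623, 17.084135055541992), 0.36665430665016174)
-40 1741 [40.93248631 42.17947895] 391 [59.37282163 59.42695283 78.84091652 79.12269508]
-32 1618 [40.82551506 42.1468396 ] 360 [59.04744996 59.51568139 78.43224544 78.66318257]
-24 1635 [40.09510212 42.02348034] 372 [58.99919158 59.0642674  78.68035788 78.86150113]
-16 1540 [39.32819856 40.71891624] 348 [58.98539488 59.0400427  78.34519394 79.02151721]
-8 1507 [39.27415528 40.63655296] 343 [59.02971051 59.11776262 78.54430524 78.8173071 ]
0 1446 [39.16265294 40.51043334] 335 [59.11375221 59.18704238 78.42218733 79.02942997]
8 1403 [38.37401581 39.82282564] 319 [59.17586348 59.2444531  78.29912331 78.54503629]
```

View pics/wrist6.png

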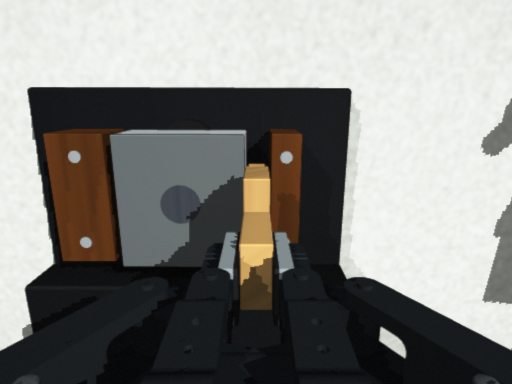

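```bash
python3 - <<'E'
from h import *
from workcell import get_obs
o=get_obs(); print(goto(o,(.5016,.1304,.105),94.8),goto(o,(.5016,.1304,.0785),94.8))
E
```

```text
(array([36.8,  0.8, -0. ]), array([-0.0009,  0.0032, -0.0004])) (array([63.3,  0.8, -0.1]), array([-0.0009,  0.0032, -0.0004]))
```

Emit:
{"fn": "apply_moves", "kwargs": {
  "rows": [
    [[5,0.9,0,-0.001,0.003,0,0],[10,0.9,0,-0.001,0.003,0,0],[16,0.9,0,-0.001,0.003,0,0],[22,0.9,0,-0.001,0.003,0,0],[28,0.9,0,-0.001,0.003,0,0],[34,0.9,0,-0.001,0.003,0,0],[37,0.9,0,-0.001,0.003,0,0],[37,0.9,0,-0.001,0.003,0,0]]
  ]
}}

```text
time: 13.85
ee_pos: [0.5013, 0.1304, 0.1042]
tcp_rot: [160.0, 90.0, 164.8]
wrist_force: [-0.2, -0.6, -0.9]
opening: 0.0121
```

Emit:
{"fn": "apply_moves", "kwargs": {
  "rows": [
    [[6,0,0,0,0,0,0],[12,0,0,0,0,0,0],[18,0,0,0,0,0,0],[23,0,0,0,0,0,0],[26,0,0,0,0,0,0],[26,0,0,0,0,0,0],[26,0,0,0,0,0,0]]
  ]
}}

```text
time: 14.55
ee_pos: [0.5014, 0.1304, 0.0783]
tcp_rot: [155.1, 90.0, 159.9]
wrist_force: [0.2, 0.4, -0.1]
opening: 0.0124
```

Emit:
{"fn": "apply_moves", "kwargs": {
  "rows": [
    [[1.5,0,0,0,0,0,0],[2,0,0,0,0,0,0],[2,0,0,0,0,0,0]]
  ]
}}

```text
time: 14.85
ee_pos: [0.5014, 0.1304, 0.0763]
tcp_rot: [154.0, 90.0, 158.8]
wrist_force: [-0.5, -0.6, -0.5]
opening: 0.0122
```

Emit:
{"fn": "apply_moves", "kwargs": {
  "rows": [
    [[0,0,0,0,0,0,0.15],[0,0,0,0,0,0,0.3],[0,0,0,0,0,0,0.4],[0,0,0,0,0,0,0.4],[0,0,0,0,0,0,0.4],[0,0,0,0,0,0,0.4]]
  ]
}}

```text
time: 15.45
ee_pos: [0.5014, 0.1304, 0.0763]
tcp_rot: [151.1, 90.0, 155.9]
wrist_force: [0.5, -0.4, -0.6]
opening: 0.0342
```

Emit:
{"fn": "apply_moves", "kwargs": {
  "rows": [
    [[-15,0,0,0,0,0,0.4],[-40,0,0,0,0,0,0.4],[-75,0,0,0,0,0,0.4],[-90,0,0,0,0,0,0.4],[-90,0,0,0,0,0,0.4]]
  ]
}}

```text
time: 15.95
ee_pos: [0.5026, 0.1307, 0.1693]
tcp_rot: [14.9, 89.8, 19.7]
wrist_force: [0.2, -0.3, -0.4]
opening: 0.0342
```

```bash
python3 m.py pics/wrist7.png; python3 - <<'E'
from h import *
from workcell import get_obs
p=pickle.load(open("pics/wrist7.pkl","rb"));pt=cloud(p).reshape(-1,3); px=p["pixels"].reshape(-1,3).astype(int)
C=np.array([.5048,.0794]);a=np.radians(4.8);M=np.array([[np.cos(a),-np.sin(a)],[np.sin(a),np.cos(a)]])
q=(pt[:,:2]-C)@M*1000
m=(abs(q[:,0])<45)&(q[:,1]>38)&(q[:,1]<62)
for lo,hi in((.095,.105),(.055,.0635)):
    k=m&(pt[:,2]>lo)&(pt[:,2]<hi)
    if lo<.09: k&=(q[:,1]>43)&(q[:,1]<58)
    kk=q[k]
    if len(kk)>5: print(lo,len(kk),pt[k,2].mean(),kk.mean(0),kk.min(0),kk.max(0),cv2.minAreaRect(kk.astype(np.float32)))
o=get_obs(); print(goto(o,(.5056,.0734,.12),94.8))
E
```

```text
94.81100066483471 [0.50262582 0.13068629 0.16928764] [14.6 -0.3 -2.2 87.8  0.   9.8] 0.034167448938117004
tile 13346 [0.502  0.0791 0.068 ] ((505.3935241699219, 79.33924102783203), (90.08479309082031, 84.485107421875), 4.400873184204102)
thin 3117 [0.4977 0.1479 0.0599] ((500.0503845214844, 148.22335815429688), (90.2093734741211, 20.182979583740234), 4.665328025817871)
thick 6108 [0.5086 0.0116 0.0598] ((510.9385070800781, 10.852436065673828), (90.04928588867188, 38.84279251098633), 4.472883701324463)
0.095 896 0.09975259576416638 [-0.51991652 50.27491148] [-14.00886401  43.78083727] [14.73341535 56.81460912] ((0.36501312255859375, 50.22137451171875), (28.73671531677246, 13.010246276855469), 0.4259771704673767)
0.055 427 0.059873606496492884 [-18.50902552  50.31633452] [-29.61371614  44.03265616] [30.11352445 56.4487941 ] ((0.23760223388671875, 50.117008209228516), (59.70082473754883, 12.41666316986084), 0.23786669969558716)
(array([ 47.2, -57.2,  -1.3]), array([ 0.0002,  0.0015, -0.0006]))
```

View pics/wrist7.png

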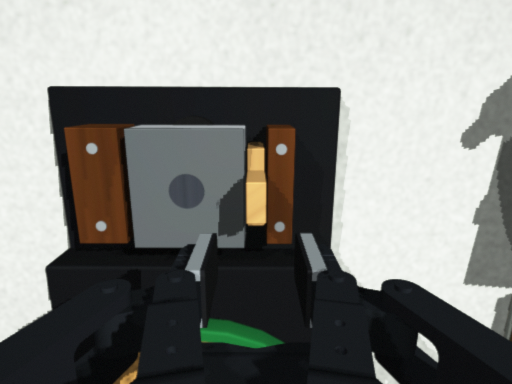

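Emit:
{"fn": "apply_moves", "kwargs": {
  "rows": [
    [[0,-30,-1,0,0.001,0,0],[0,-61,-1,0,0.001,0,0],[30,-61,-1,0,0.001,0,0],[60,-61,-1,0,0.001,0,0],[85,-61,-1,0,0.001,0,0],[90,-61,-1,0,0.001,0,0],[90,-61,-1,0,0.001,0,0],[90,-61,-1,0,0.001,0,0]]
  ],
  "newtons": 60
}}

```text
time: 16.8
ee_pos: [0.5066, 0.0698, 0.078]
tcp_rot: [27.9, 89.9, 32.7]
wrist_force: [0.2, 0.1, 0.4]
opening: -0.0001
```

```bash
python3 -c "
from h import *
from workcell import get_obs
o=get_obs(); print(o['ee_pos'],o['wrist_force'],o['opening'],psi(o))"
```

```text
[0.50658216 0.0698378  0.07804765] [0.21755807 0.13533025 0.43933152] -7.76489151268753e-05 94.81848926754685
```

Slowly press.

Emit:
{"fn": "apply_moves", "kwargs": {
  "rows": [
    [[4,0,0,0,0,0,0],[7,0,0,0,0,0,0],[9,0,0,0,0,0,0],[11,0,0,0,0,0,0],[13,0,0,0,0,0,0],[14,0,0,0,0,0,0],[14,0,0,0,0,0,0],[14,0,0,0,0,0,0]]
  ]
}}

```text
time: 17.6
ee_pos: [0.5067, 0.0699, 0.0646]
tcp_rot: [22.0, 89.9, 26.8]
wrist_force: [-2.3, 0.3, 5.9]
opening: 0.0002
```

Emit:
{"fn": "apply_moves", "kwargs": {
  "rows": [
    [[1.5,0,0,0,0,0,0],[3,0,0,0,0,0,0],[4,0,0,0,0,0,0],[5,0,0,0,0,0,0],[5.5,0,0,0,0,0,0],[5.5,0,0,0,0,0,0],[5.5,0,0,0,0,0,0]]
  ]
}}

```text
time: 18.3
ee_pos: [0.5068, 0.0699, 0.0601]
tcp_rot: [17.3, 89.8, 22.1]
wrist_force: [-4.2, -0.9, 10.1]
opening: -0.0002
```

Emit:
{"fn": "apply_moves", "kwargs": {
  "rows": [
    [[1.5,0,0,0,0,0,0],[2,0,0,0,0,0,0],[2,0,0,0,0,0,0],[2,0,0,0,0,0,0],[2,0,0,0,0,0,0]]
  ]
}}

```text
time: 18.8
ee_pos: [0.5068, 0.0699, 0.06]
tcp_rot: [12.9, 89.8, 17.8]
wrist_force: [-7.9, -0.8, 17.6]
opening: 0.0001
```

```bash
python3 m.py pics/wrist8.png; python3 - <<'E'
from h import *
from workcell import get_obs,cams
p=pickle.load(open("pics/wrist8.pkl","rb"));s=cams.camera("side"); t=cams.camera("top")
C=np.array([.5048,.0794]);a=np.radians(4.8);M=np.array([[np.cos(a),-np.sin(a)],[np.sin(a),np.cos(a)]])
for n,z in (("w",p),("s",s),("t",t)):
    pt=cloud(z).reshape(-1,3); q=(pt[:,:2]-C)@M*1000
    k=(abs(q[:,0])<45)&(q[:,1]>40)&(q[:,1]<61)&(pt[:,2]>.09)&(pt[:,2]<.106)
    if k.sum()>3: print(n,"tab",k.sum(),pt[k,2].mean(),q[k].mean(0),cv2.minAreaRect(q[k].astype(np.float32)))
    k=(abs(q[:,0])<40)&(abs(q[:,1])<38)&(pt[:,2]<.072)&(pt[:,2]>.05); print(n,"tile z",k.sum(),np.median(pt[k,2]))
    k=(abs(q[:,0])<40)&(abs(q[:,1]+69)<15)&(pt[:,2]<.072)&(pt[:,2]>.05); print(n,"thick z",k.sum(),np.median(pt[k,2]))
crop(s,"pics/side8.png",160,360,130,320,4) if 0 else crop(s,"pics/side8.png",190,350,130,240,5)
crop(t,"pics/top8.png",60,420,50,300,2)
o=get_obs();print(o["ee_pos"],o["wrist_force"])
E
```

```text
94.8200218932628 [0.50679221 0.06990862 0.05995734] [  7.8  -0.3 -14.3  75.7   0.    3. ] 9.717964158548632e-05
tile 639 [0.4967 0.1245 0.0681] ((499.1808166503906, 123.76045227050781), (12.10153579711914, 30.257783889770508), 71.41158294677734)
thin 7868 [0.4801 0.1358 0.0597] ((488.4752502441406, 135.5956268310547), (66.31424713134766, 43.56697082519531), 2.679887056350708)
thick 12744 [0.4969 0.0096 0.0598] ((503.4090576171875, 10.204097747802734), (75.0945053100586, 38.685855865478516), 4.57923698425293)
w tab 3175 0.0981338376061313 [-5.28493207 48.76286694] ((-2.4626550674438477, 49.92920684814453), (14.258877754211426, 23.699630737304688), 89.44168090820312)
w tile z 18083 0.0599795973141955
w thick z 8980 0.059936270687431195
s tab 14 0.09562368635261062 [-10.7171426   48.81033205] ((-9.970053672790527, 48.80046463012695), (10.405553817749023, 10.703276634216309), 84.83171081542969)
s tile z 255 0.05847603583997363
s thick z 132 0.058750188785464064
t tile z 0 nan
t thick z 266 0.060013925757944675
[0.5068185  0.06988562 0.0599722 ] [-6.99377045 -1.43282622 17.74435967]
  return _methods._mean(a, axis=axis, dtype=dtype,
  ret = ret.dtype.type(ret / rcount)
```

View pics/wrist8.png

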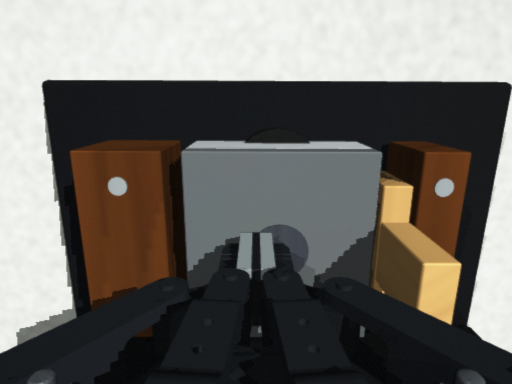

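View pics/side8.png

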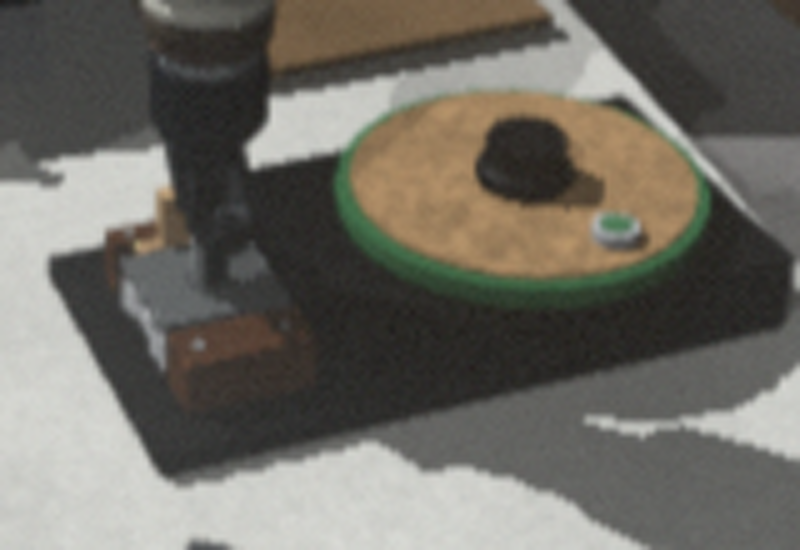

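View pics/top8.png

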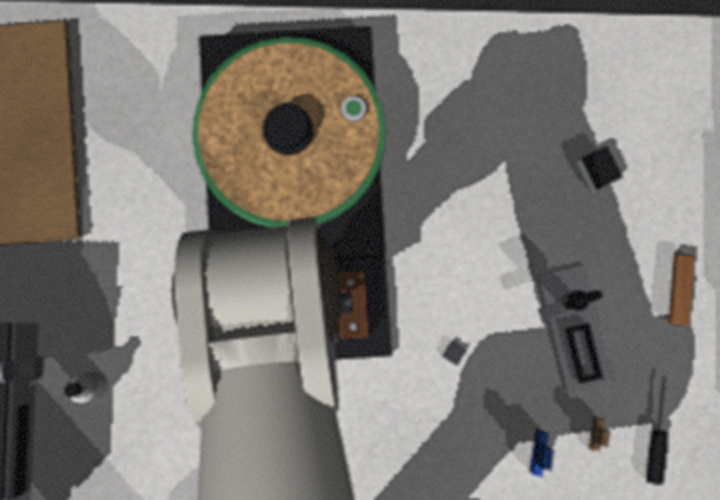

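```bash
python3 -c "
from workcell import bot,get_obs
o=get_obs();print(o['time'],o['wrist_force'])
print(bot.job_done())"
```

```text
18.95 [-6.99377045 -1.43282622 17.74435967]
the job is handed in; nothing more can be done
None
```

I turned the clamp knob to about 1.4 rad and lifted the wooden spacer out of the dock. I lowered it into the wide gap on the +y side of the tile and let go. Then I pressed the tile flush with closed fingers and handed the job in at 18.95 s while still holding it down. No verdict was reported.

**Spacer:** After release its underside was at about 19.9 mm. It was 0.3 mm from mid-length, 50.2 mm from the bay centre line and about 0.3° from square. I felt no contact on the way down and never went near the narrow gap.

**Tile:** In the last wrist view its top was at 60.0 mm, against 59.9 mm for the thick strip. The upward wrist force was about 17.7 N, and the fingers were well clear of the spacer.

**Other objects:** In the last top view the other things looked undisturbed. I only checked this by eye.

**Weaker checks:** With the arm in the way, the last wrist and side views showed only part of the spacer's tab, centred at y of about 49–50 mm. This agrees with the earlier reading but is less exact. The top camera could not see the tile at the end. The side camera read both the tile and the strip about 1.3 mm lower, but agreed to 0.3 mm that they were flush.

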